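# Unstack the engraving kit and set up the station

## Task

Take the stacked engraving kit apart and put each thing on its own place: the small white-lidded pot standing in the round wooden dish, the burr case lying flat inside the rim of the oblong tray, the square dark blank lying centred and square on the cork-topped block, and the carrier plate fully down on the fixture with both dowels through its two holes. Keep the pot and the case upright, and leave the loupe and the larger blue-lidded pot where they stand.

Things in the scene. Friction and masses are not known exactly. Their poses are not given: they have to be found in the camera images.
- carrier: aluminium carrier plate, bottom of the stack, lying on the bench: 60 (x) x 170 (y) x 12 mm thick, 0.3 kg. Two 16 mm through holes on its long centre line at y = +68 and -68 mm, uncovered in the stack. Origin: centre of its underside, z up. Goes on the fixture either way round. To be gripped across its 60 mm at the middle once the case is off.
- burr_case: small flat case of grinding points with teal base and clear lid, lying on the middle of the carrier plate: 56 (x) x 78 (y) x 22 mm high, about 0.08 kg, lid shut and fixed. Origin at the centre of its underside. Its long side lies along the plate's long side, within about 0.1 rad. Grip across the 56 mm, fingertips 8 mm or more above its underside.
- blank: square dark engraving blank, lying on the case: 46 x 46 x 9 mm thick, 0.05 kg. Origin at the centre of its underside, x and y along its sides. It can be gripped by either pair of sides.
- small_pot: small round screw-top parts pot with white lid, top of the stack, standing on the blank: 36 mm diameter at the lid, 34 mm below, 31 mm high, 0.035 kg; lid fixed. Origin at the centre of its underside.
- fixture: fixed fixture: dark foot 90 (x) x 204 (y) x 8 mm, on it a grey seat bar 44 (x) x 184 (y) mm, top 20 mm above the bench. Two brass dowels, 10 mm diameter, at y = +68 and -68 mm, rise 23 mm from the seat, the top 9 mm tapered to 4 mm diameter. Origin: centre of its underside, on the bench. Place of the carrier plate: its underside lies on the seat, overhanging the bar by 8 mm on both long sides.
- dish: round shallow wooden dish, fixed to the bench: 68 mm outer diameter, floor about 59 mm in diameter 6 mm above the bench, rim 10 mm above the bench. Origin at the centre of its underside. Place of the small pot.
- tray: oblong shallow grey tray, fixed to the bench: outer 82 (x) x 104 (y) mm, inside 76 x 98 mm, floor 4 mm above the bench, rim 9 mm above the bench. Origin at the centre of its underside. Place of the burr case, long side along the tray's long side (either way round).
- block: square wooden block with a cork top, fixed to the bench: 64 x 64 mm, flat top of 60 x 60 mm 21 mm above the bench, no rim. Origin at the centre of its underside, x and y along its sides. Place of the square blank, sides parallel (any quarter turn).
- loupe: black eye loupe, a bystander standing loose among the places: 38 mm diameter, 30 mm high. Origin at the centre of its underside. To be left alone.
- big_pot: larger parts pot with dark blue lid, a bystander standing loose among the places: 43 mm diameter, 31 mm high. Origin at the centre of its underside. To be left alone.

How it is judged:
At the end, for the whole second after the job is handed in: Pot in dish (within 15 mm), case on tray floor (16 mm, 0.32 rad), blank on block (10 mm, square to 0.2 rad), plate on fixture seat over both dowels (6 mm, 0.09 rad); all at seated height within 3 mm, level to 0.08 rad, released, at rest; loupe and larger pot moved under 30 mm (horizontal distance between small_pot and dish below 0.015 m and z of small_pot in the frame of dish between 0.003 and 0.009 m and angle between each of small_pot, burr_case, blank, carrier's own z axis and vertical below 0.08 rad and linear speed of each of small_pot, burr_case, blank, carrier below 0.02 m/s and horizontal distance between burr_case and tray below 0.016 m and z of burr_case in the frame of tray between 0.001 and 0.007 m and angle between the y axis of burr_case and the y axis of tray, either way round below 0.32 rad and horizontal distance between blank and block below 0.01 m and z of blank in the frame of block between 0.018 and 0.024 m and (angle between the x axis of blank and the x axis of block, either way round below 0.2 rad or angle between the x axis of blank and the y axis of block, either way round below 0.2 rad) and horizontal distance between carrier and fixture below 0.006 m and z of carrier in the frame of fixture between 0.017 and 0.023 m and angle between the y axis of carrier and the y axis of fixture, either way round below 0.09 rad and distance of each of loupe, big_pot from where it was at the start of the episode below 0.03 m); the robot touches nothing.
It fails at once if the small pot or the case is tipped over (angle between any of small_pot, burr_case's own z axis and vertical above 0.6 rad).
It fails at once if the loupe or the larger pot is moved from its spot by more than 30 mm (distance of any of loupe, big_pot from where it was at the start of the episode above 0.03 m).
It also fails if it takes over 131 s, if anything falls off the work surface, if the arm or the gripper's body presses on something with over 40 N, if the wrist force passes 120 N, or if a joint passes its speed limit or range.

## Robot

A 6-joint arm with a two-finger parallel gripper is mounted at the origin on a cart in front of the work surface, level with it; the furniture and walls round the work are solid. World frame = base frame: x ahead of the robot, y to its left, z up, the work surface at z = 0. Lengths are in m, angles in rad, forces in N, time in s.
With the tool pointing down it reaches from about 0.275 to 0.875 m from the base axis. Payload 12.5 kg.
Tool frame: the origin (TCP) lies on the centre line of the jaws, within the pads' length; the fingertips stand 14 mm ahead of it and the grasp point (between the pads) lies 5 mm behind it; z points along the fingers, y is the line along which they close (so a half turn about z gives the same grasp; the last joint's range is limited). The gripper opens to 85 mm and grips with 20 to 120 N. Pads are 22 mm wide; open, the fingers measure 114 mm over their backs; the gripper's body (76 mm by 85 mm) begins 54 mm behind the grasp point. The pads swing forward as they close: fully open they stand 13 mm farther back than shut.
Start: joints at [1.167, 0.351, 1.652, -0, 1.139, -0.085], TCP at [0.172, 0.522, 0.245] pointing down, gripper open.
Joint ranges: [-2.75, 2.75], [-0.79, 2.1], [0.01, 2.65], [-1.57, 4.71], [0.07, 3.14], [-2.87, 2.87]. Speed limits (rad/s): [2.22, 2.22, 2.79, 3.14, 3.14, 3.14].

## Interface

Orientations are given as a unit quaternion [x, y, z, w].
In Python, from station import robot gives the robot as it stands.
- The arm moves only by the tool carry_out, never from a script. Its argument "increments" is a list of rows, each a list of 6 numbers: the shift along the tool's x, y, z in mm, then the turn, a rotation vector about the tool's x, y, z in degrees. A call has 1 to 20 rows; each row is the pose to reach, as a shift and turn from the pose commanded when the call began, along the tool's axes at that moment; what a row does not reach only later rows make up. A row lasts 1/8 s, in which the tool goes at most 62.5 mm and 10.7 degrees, less where a joint would pass 70% of its speed; a pose out of reach is approached as far as the arm can. A call with a gripper value outside its range is refused whole. "grip" is the opening, from 0 (shut) to 1 (fully open), set as the call begins (left out, the last holds). The fingers move at their own pace and stop on an object; "squeeze" is the grip in N (left out, the last holds). Time passes only in rows, so rows that repeat a pose let the fingers close. It gives the time, the measured TCP pose, the force, the opening and the grip force at its end, in the units of the state.
- robot.observe(): the state, without advancing time (a new reading comes with each control period).
- robot.camera(name): name is "side" or "top" or "wrist"; returns the picture (400x640x3 uint8, blue, green, red); there is no depth.
- robot.calibration(name): a dict with "fx", "fy", "cx", "cy" (pixels), "rvec" (rotation vector, rad) and "tvec" (3), from world to camera coordinates, as OpenCV has them; the wrist camera has in their place "hand_eye" (4x4, takes a point from camera to tool coordinates, whose origin is the TCP and whose axes are the flange's). Camera axes: x right, y down, z forward; pixel columns grow to the right and rows downward; lengths in m; the calibration is good to about 2 mm. A picture is of the moment at which its call begins: read the wrist's pose just before it. calibration takes no time and is no camera call.
- robot.sign_off(): hands the job in; it is judged then, once.
Trained networks look in the newest picture that a camera, given by its name, has taken for a name from the list of things; names that differ only in an ending like _2 or _b are one class to them, and where a whole thing is asked for, a point or a joint stands for the part that bears it (a point fixed in the world has none). Each returns a list of dicts, best first, with "conf" (0 to 1); they miss things now and then, are a little off and sometimes report something else, mostly with a low value. They report only what shows in the picture. A call takes as long as a camera call.
- robot.search_frame(camera, query): "xy" ([column, row] in pixels, amid what is visible of it).
- robot.mark_of(camera, query): "xy" ([column, row] in pixels: a listed point, or the origin of a listed thing).
The state is a dict: "clock": time; "joints": joint angles; "qvel": joint speeds; "tau": joint torques, N m; "tcp_pos": TCP position; "tcp_rot": TCP orientation; "contact_force": force on the tool from outside, world axes, zero at the start; "wrist_torque": the same for the moment, N m; "grip_width": finger opening in m; "grip_force": force on a finger pad.
Only numpy, scipy, OpenCV 4.12 (cv2) and the standard library are available. Lean on these libraries where they do the work, as an engineer would, in place of code of your own. Each camera call takes 0.05 s, during which the arm holds its last target. There are 200 camera calls.

## Working session

There is one attempt and no reset: what is moved stays moved. The work goes in short steps, Python scripts to look and compute and a tool call to move; the robot and the scene stay as the last step left them, time stands still between calls to the robot, and variables do not carry over. Pictures are saved under pics/ and viewed, at most 14 in all, crops included, and the job is handed in when it is done.

Besides the shell and the picture viewer there is one more tool, called after "Emit:" as name([rows], argument=value, ...), one row to a line, values as JSON. carry_out: Moves the arm, as the interface text tells. Its arguments: {"type":"object","properties":{"increments":{"type":"array"},"grip":{"type":"number"},"squeeze":{"type":"number"}},"required":["increments"]}

```bash
mkdir -p pics
cat > h.py <<'E'
import numpy as np, cv2
from scipy.spatial.transform import Rotation as R
from station import robot
def cam(name):
    c=robot.calibration(name); K=np.array([[c['fx'],0,c['cx']],[0,c['fy'],c['cy']],[0,0,1.]])
    if 'rvec' in c:
        Rw=R.from_rotvec(np.ravel(c['rvec'])).as_matrix(); t=np.ravel(c['tvec']); return K,Rw,t
    s=robot.observe(); T=np.eye(4); T[:3,:3]=R.from_quat(s['tcp_rot']).as_matrix(); T[:3,3]=s['tcp_pos']
    M=np.linalg.inv(T@np.array(c['hand_eye'])); return K,M[:3,:3],M[:3,3]
def unproj(C,xy,z):
    K,Rw,t=C; d=Rw.T@np.linalg.inv(K)@np.array([xy[0],xy[1],1.]); o=-Rw.T@t
    return o+d*(z-o[2])/d[2]
def proj(C,p):
    K,Rw,t=C; q=K@(Rw@np.asarray(p,float)+t); return q[:2]/q[2]
E
python3 - <<'E'
from h import *
s=robot.observe(); print({k:np.round(v,3) for k,v in s.items()}); print(R.from_quat(s['tcp_rot']).as_matrix().round(3))
Z={'small_pot':.043,'blank':.034,'burr_case':.012,'carrier':0,'fixture':0,'dish':0,'tray':0,'block':0,'loupe':0,'big_pot':0}
for n in ('top','side'):
    C=cam(n); im=robot.camera(n); cv2.imwrite(f'pics/{n}0.png',im)
    print(n,(-C[1].T@C[2]).round(3),C[0][0,0])
    for q,z in Z.items():
        for d in robot.mark_of(n,q)[:2]: print(q,np.round(d['xy'],1),round(d['conf'],2),unproj(C,d['xy'],z).round(4))
E
```

```text
{'clock': np.float64(0.0), 'joints': array([ 1.167,  0.351,  1.652,  0.   ,  1.139, -0.085]), 'qvel': array([-0.001,  0.   , -0.002, -0.002,  0.001, -0.   ]), 'tau': array([ 2.0000e-03, -5.0610e+01, -2.9141e+01, -0.0000e+00,  4.0000e-03,
        0.0000e+00]), 'tcp_pos': array([0.172, 0.522, 0.245]), 'tcp_rot': array([ 0.159,  0.987, -0.001, -0.   ]), 'contact_force': array([0.037, 0.459, 0.169]), 'wrist_torque': array([ 0.033,  0.059, -0.026]), 'grip_force': np.float64(0.0), 'grip_width': np.float64(0.085)}
[[-0.95   0.313 -0.   ]
 [ 0.313  0.95  -0.001]
 [ 0.    -0.001 -1.   ]]
top [0.352 0.016 1.357] 507.5227687150354
small_pot [426.9 230.9] 0.64 [ 0.4362 -0.2927  0.043 ]
blank [424.8 229.2] 0.72 [ 0.4412 -0.2894  0.034 ]
burr_case [427.9 230. ] 0.86 [ 0.4406 -0.3028  0.012 ]
carrier [426.5 230.4] 0.66 [ 0.4403 -0.3018  0.    ]
fixture [196.4 235.5] 0.66 [0.4265 0.3129 0.    ]
fixture [397.7 163.4] 0.54 [ 0.6232 -0.2279  0.    ]
dish [336.7 223.3] 0.56 [ 0.4592 -0.0603  0.    ]
tray [341.8 178.2] 0.88 [ 0.5818 -0.0748  0.    ]
block [397.9 162.1] 0.83 [ 0.6268 -0.2285  0.    ]
bloc
[... 157 characters left out ...]
 -0.712  0.616] 387.7364577583275
small_pot [324.5 319.5] 0.57 [ 0.4449 -0.2996  0.043 ]
small_pot [323.7 329.2] 0.56 [ 0.4361 -0.3183  0.043 ]
blank [321.8 322.1] 0.81 [ 0.441  -0.2968  0.034 ]
burr_case [321.9 328. ] 0.75 [ 0.4429 -0.2934  0.012 ]
carrier [321.6 318. ] 0.15 [ 0.454  -0.2635  0.    ]
fixture [246.2 177.4] 0.97 [0.4242 0.2957 0.    ]
dish [293.9 252.6] 0.86 [ 0.4594 -0.0689  0.    ]
tray [339.4 236.6] 0.96 [ 0.5817 -0.0514  0.    ]
block [395.4 283.9] 0.59 [ 0.6335 -0.2344  0.    ]
block [264.3 218.5] 0.55 [0.4263 0.0801 0.    ]
loupe [326.2 206.2] 0.59 [0.5977 0.0779 0.    ]
loupe [393.6 285.8] 0.47 [ 0.6272 -0.2378  0.    ]
big_pot [265.1 215. ] 0.57 [0.4319 0.0941 0.    ]
```

```bash
ls pics
```

```text
side0.png
top0.png
```

Run:
```python
import cv2
i=cv2.imread('pics/top0.png')[120:300,150:470]; cv2.imwrite('pics/top0c.png',cv2.resize(i,None,fx=2.5,fy=2.5,interpolation=cv2.INTER_CUBIC))
```

```text
(no output)
```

View pics/top0c.png

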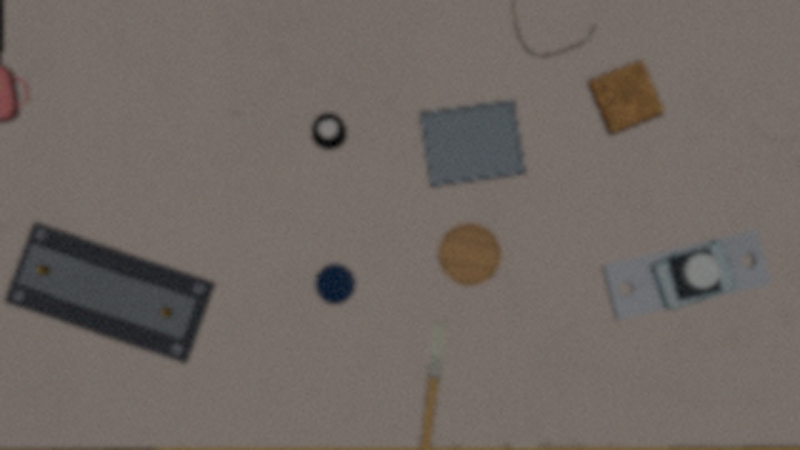

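View pics/side0.png

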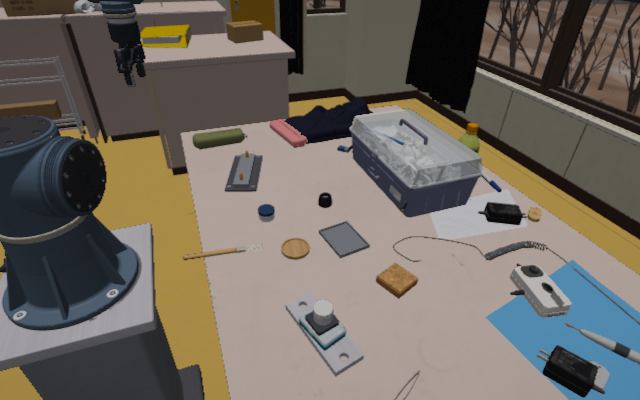

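```bash
cat >> h.py <<'E'
def inc(p,yaw):
    "increments to the tool-down pose at p with closing line (tool y) at yaw (mod pi, nearest)"
    s=robot.observe(); M=R.from_quat(s['tcp_rot']); d=M.inv().apply(np.asarray(p)-s['tcp_pos'])*1000
    best=None
    for k in (0,np.pi):
        y=np.array([np.cos(yaw+k),np.sin(yaw+k),0]); z=np.array([0,0,-1.]); x=np.cross(y,z)
        rv=np.degrees((M.inv()*R.from_matrix(np.c_[x,y,z])).as_rotvec())
        if best is None or np.linalg.norm(rv)<np.linalg.norm(best): best=rv
    return np.r_[d,best].round(1).tolist()
E
python3 - <<'E'
from h import *
print(np.round(robot.calibration('wrist')['hand_eye'],3), robot.calibration('wrist')['fx'])
print(inc([.44,-.295,.26],.226))
print(inc([.40,-.295,.26],.226))
E
```

```text
[[ 0.001 -0.944 -0.329  0.085]
 [ 1.     0.001  0.    -0.001]
 [-0.    -0.329  0.944 -0.128]
 [ 0.     0.     0.     1.   ]] 320.81756541397436
[-510.3, -692.2, -14.7, -0.0, -0.0, 58.8]
[-472.3, -704.7, -14.7, -0.0, -0.0, 58.8]
```

Emit:
carry_out([
  [-510,-692,-15,0,0,59],
  [-510,-692,-15,0,0,59],
  [-510,-692,-15,0,0,59],
  [-510,-692,-15,0,0,59],
  [-510,-692,-15,0,0,59],
  [-510,-692,-15,0,0,59],
  [-510,-692,-15,0,0,59],
  [-510,-692,-15,0,0,59],
  [-510,-692,-15,0,0,59],
  [-510,-692,-15,0,0,59],
  [-510,-692,-15,0,0,59],
  [-510,-692,-15,0,0,59],
  [-510,-692,-15,0,0,59],
  [-510,-692,-15,0,0,59],
  [-510,-692,-15,0,0,59],
  [-510,-692,-15,0,0,59],
  [-510,-692,-15,0,0,59],
  [-510,-692,-15,0,0,59],
], grip=1)

```text
clock: 3.35
tcp_pos: [0.4398, -0.2939, 0.2606]
tcp_rot: [0.624, 0.781, 0.0, 0.0]
contact_force: [-0.1, 0.9, -0.0]
grip_width: 0.0856
grip_force: 0.0
```

Run:
```python
from h import *
s=robot.observe(); print(s['clock'],s['tcp_pos'].round(3),s['qvel'].round(3))
Z={'small_pot':.043,'blank':.034,'burr_case':.012,'carrier':0}
n='wrist'; C=cam(n); im=robot.camera(n); cv2.imwrite('pics/w1.png',im)
for q,z in Z.items():
    for d in robot.mark_of(n,q)[:2]: print(q,np.round(d['xy'],1),round(d['conf'],2),unproj(C,d['xy'],z).round(4))
```

```text
3.35 [ 0.44  -0.294  0.261] [-0.003  0.001 -0.003 -0.     0.002  0.   ]
small_pot [325.2 171.3] 0.9 [ 0.4456 -0.299   0.043 ]
blank [321.8 166.3] 0.6 [ 0.4412 -0.2964  0.034 ]
carrier [324.  168.4] 0.72 [ 0.4464 -0.3065  0.    ]
```

View pics/w1.png

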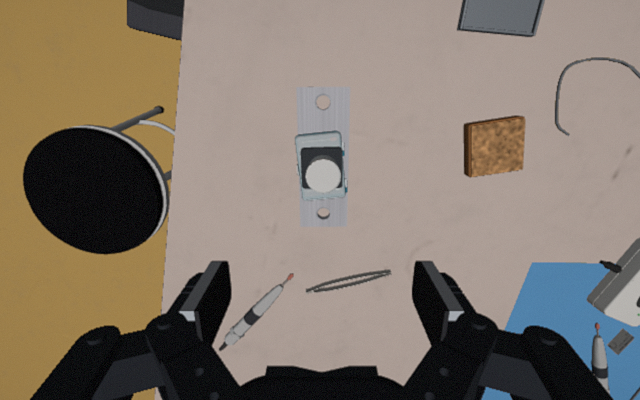

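Run:
```python
from h import *
C=cam('wrist'); im=cv2.imread('pics/w1.png')
for xy,z in (((323,102),.012),((323,212),.012)): print('hole',unproj(C,xy,z).round(4))
g=cv2.cvtColor(im,cv2.COLOR_BGR2GRAY)
sub=g[125:225,285:365]
m=(sub>215).astype(np.uint8); c=max(cv2.findContours(m,0,1)[0],key=cv2.contourArea)
(x,y),r=cv2.minEnclosingCircle(c); print('lid',x+285,y+125,r,unproj(C,(x+285,y+125),.074).round(4), [np.percentile(sub,p) for p in (5,50,95,99)])
m=(sub<90).astype(np.uint8); c=max(cv2.findContours(m,0,1)[0],key=cv2.contourArea)
print('blank',cv2.minAreaRect(c),cv2.contourArea(c))
cv2.imwrite('pics/w1c.png',cv2.resize(im[80:235,260:380],None,fx=3.8,fy=3.8,interpolation=cv2.INTER_CUBIC))
cv2.imwrite('pics/w1c2.png',cv2.resize(im[100:200,440:560],None,fx=4,fy=4,interpolation=cv2.INTER_CUBIC))
```

```text
hole [ 0.4272 -0.2294  0.012 ]
hole [ 0.457  -0.3595  0.012 ]Traceback (most recent call last):
  File "<stdin>", line 6, in <module>
ValueError: max() iterable argument is empty
```

Run:
```python
from h import *
C=cam('wrist'); im=cv2.imread('pics/w1.png')
cv2.imwrite('pics/w1c.png',cv2.resize(im[80:235,260:380],None,fx=3.8,fy=3.8,interpolation=cv2.INTER_CUBIC))
g=cv2.cvtColor(im,cv2.COLOR_BGR2GRAY)
sub=g[125:225,285:365]
print(np.percentile(sub,[1,5,50,90,95,99]))
t=np.percentile(sub,95)-12
m=(sub>t).astype(np.uint8); c=max(cv2.findContours(m,0,1)[0],key=cv2.contourArea)
(x,y),r=cv2.minEnclosingCircle(c); print('lid',x+285,y+125,r,unproj(C,(x+285,y+125),.074).round(4))
m=(sub<75).astype(np.uint8); c=max(cv2.findContours(m,0,1)[0],key=cv2.contourArea)
print('blank',cv2.minAreaRect(c),cv2.contourArea(c))
# block: orange
hsv=cv2.cvtColor(im[100:200,440:560],cv2.COLOR_BGR2HSV); m=((hsv[...,1]>110)).astype(np.uint8)
c=max(cv2.findContours(m,0,1)[0],key=cv2.contourArea); print('block',cv2.minAreaRect(c))
```

```text
[ 45.  50. 160. 179. 182. 184.]
lid 322.5529098510742 175.43650817871094 16.626684188842773 [ 0.4417 -0.2965  0.074 ]
blank ((36.5, 42.0), (40.0, 41.0), 90.0) 586.0
block ((54.47882843017578, 45.856056213378906), (53.396297454833984, 66.22886657714844), 81.63410949707031)
```

View pics/w1c.png

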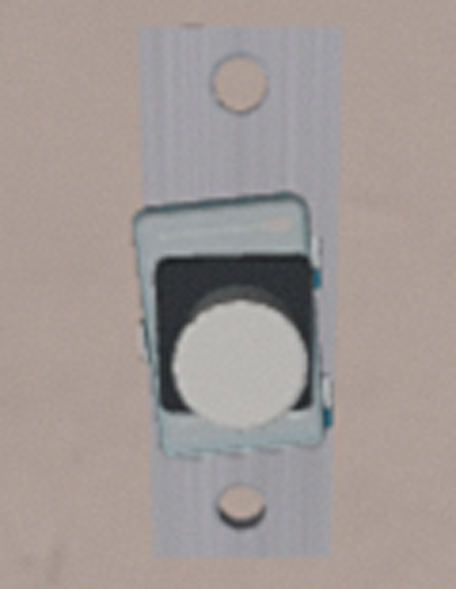

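Emit:
carry_out([
  [-3,1,60,0,0,0],
  [-3,1,120,0,0,0],
  [-3,1,165,0,0,0],
  [-3,1,185,0,0,0],
  [-3,1,196,0,0,0],
  [-3,1,196,0,0,0],
  [-3,1,196,0,0,0],
])

```text
clock: 4.47
tcp_pos: [0.4419, -0.2978, 0.0653]
tcp_rot: [0.624, 0.781, -0.0, 0.001]
contact_force: [0.4, -1.1, -0.2]
grip_width: 0.0854
grip_force: 0.0
```

Emit:
carry_out([
  [0,0,0,0,0,0],
  [0,0,0,0,0,0],
  [0,0,0,0,0,0],
  [0,0,0,0,0,0],
  [0,0,0,0,0,0],
  [0,0,0,0,0,0],
  [0,0,0,0,0,0],
  [0,0,0,0,0,0],
], grip=0.2, squeeze=25)

```text
clock: 5.48
tcp_pos: [0.4414, -0.2975, 0.0647]
tcp_rot: [0.624, 0.781, -0.0, 0.0]
contact_force: [-1.4, 0.9, 5.2]
grip_width: 0.0345
grip_force: 24.4
```

Emit:
carry_out([
  [0,0,-10,0,0,0],
  [0,0,-60,0,0,0],
  [0,0,-110,0,0,0],
  [0,0,-145,0,0,0],
  [55,17,-145,0,0,0],
  [110,34,-145,0,0,0],
  [165,51,-145,0,0,0],
  [205,63,-145,0,0,0],
  [223,69,-145,0,0,0],
  [223,69,-145,0,0,0],
  [223,69,-145,0,0,0],
  [223,69,-145,0,0,0],
])

```text
clock: 6.98
tcp_pos: [0.4595, -0.0655, 0.2094]
tcp_rot: [0.625, 0.781, -0.0, 0.0]
contact_force: [-0.0, -0.3, 0.2]
grip_width: 0.0343
grip_force: 25.2
```

Run:
```python
from h import *
Z={'dish':0,'tray':0,'small_pot':0,'block':0}
n='wrist'; C=cam(n); im=robot.camera(n); cv2.imwrite('pics/w2.png',im)
for q,z in Z.items():
    for d in robot.mark_of(n,q)[:2]: print(q,np.round(d['xy'],1),round(d['conf'],2),unproj(C,d['xy'],z).round(4))
C=cam('top'); print(unproj(C,(338,221.6),.01), unproj(C,(150+472/2.5,120+143/2.5),.009),unproj(C,(150+626/2.5,120+97/2.5),.021))
```

```text
dish [321.7 163.3] 0.66 [ 0.459  -0.0606  0.    ]
tray [430.7 195.2] 0.97 [ 0.5854 -0.0693  0.    ]
small_pot [326.  253.7] 0.57 [ 0.4882 -0.1665  0.    ]
[ 0.46299742 -0.06319961  0.01      ] [ 0.58302485 -0.06609439  0.009     ] [ 0.63165159 -0.23164719  0.021     ]
```

View pics/w2.png

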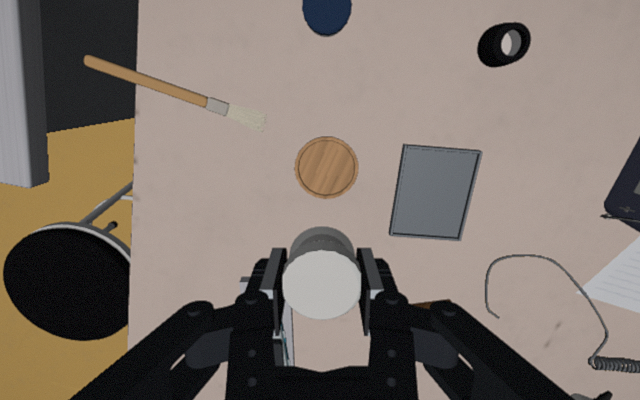

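Run:
```python
from h import *
C=cam('wrist'); print('dish',unproj(C,(326,167),.01))
P=np.array([unproj(C,p,.009)[:2] for p in ((404,144),(481,151),(461,241),(389,237))]); print(P.round(4),P.mean(0))
for a,b in ((0,1),(1,2),(2,3),(3,0)):
    v=P[b]-P[a]; print(np.linalg.norm(v).round(4), np.arctan2(v[1],v[0]).round(3))
print(inc([.461,-.0625,.028],.226))
```

```text
dish [ 0.46369048 -0.06065436  0.01      ]
[[ 0.5364 -0.0197]
 [ 0.6162 -0.009 ]
 [ 0.6333 -0.1112]
 [ 0.5518 -0.1245]] [ 0.58442801 -0.06609821]
0.0806 0.132
0.1036 -1.405
0.0826 -2.981
0.1059 1.717
[2.1, 2.0, 181.3, -0.0, -0.0, -0.2]
```

Emit:
carry_out([
  [2,4,55,0,0,0],
  [2,4,110,0,0,0],
  [2,4,150,0,0,0],
  [2,4,170,0,0,0],
  [2,4,178,0,0,0],
  [2,4,181,0,0,0],
  [2,4,181,0,0,0],
  [2,4,181,0,0,0],
])

```text
clock: 8.22
tcp_pos: [0.4634, -0.0619, 0.029]
tcp_rot: [0.624, 0.781, 0.0, 0.001]
contact_force: [1.0, -0.3, -0.1]
grip_width: 0.0348
grip_force: 25.2
```

Emit:
carry_out([
  [0,0,0,0,0,0],
  [0,0,0,0,0,0],
  [0,0,0,0,0,0],
  [0,0,0,0,0,0],
  [0,0,0,0,0,0],
  [0,0,-30,0,0,0],
  [0,0,-80,0,0,0],
  [0,0,-130,0,0,0],
  [0,0,-180,0,0,0],
  [-55,-17,-180,0,0,0],
  [-110,-34,-180,0,0,0],
  [-165,-51,-180,0,0,0],
  [-210,-70,-180,0,0,0],
  [-228,-73,-180,0,0,0],
  [-228,-73,-180,0,0,0],
  [-228,-73,-180,0,0,0],
  [-228,-73,-180,0,0,0],
], grip=0.7)

```text
clock: 10.35
tcp_pos: [0.4423, -0.2992, 0.2084]
tcp_rot: [0.624, 0.782, 0.0, -0.0]
contact_force: [-0.6, -0.3, -0.4]
grip_width: 0.0598
grip_force: 0.0
```

Run:
```python
from h import *
s=robot.observe(); print(s['tcp_pos'])
Z={'blank':.034,'burr_case':.012,'carrier':0}
n='wrist'; C=cam(n); im=robot.camera(n); cv2.imwrite('pics/w3.png',im)
for q,z in Z.items():
    for d in robot.mark_of(n,q)[:1]: print(q,np.round(d['xy'],1),round(d['conf'],2),unproj(C,d['xy'],z).round(4))
C2=cam('top'); robot.camera('top')
for d in robot.mark_of('top','small_pot')[:2]: print('pot',d['conf'],unproj(C2,d['xy'],.006))
u,v=np.round(proj(C,[.442,-.296,.04])).astype(int); print(u,v)
cv2.imwrite('pics/w3c.png',cv2.resize(im[v-90:v+90,u-80:u+80],None,fx=3.3,fy=3.3,interpolation=cv2.INTER_CUBIC))
```

```text
[ 0.4423349  -0.2992065   0.20836991]
blank [318.9 172.3] 0.61 [ 0.4392 -0.2956  0.034 ]
pot 0.61 [ 0.46921215 -0.0549098   0.006     ]
322 175
```

View pics/w3c.png

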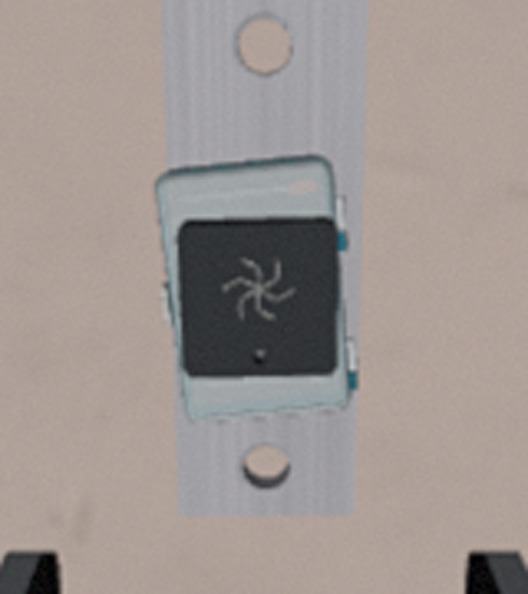

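Run:
```python
from h import *
C=cam('wrist')
def q(n,ps,z):
    P=np.array([unproj(C,np.array(p)/3.3+(242,85),z)[:2] for p in ps]); print(n,P.mean(0).round(4))
    for a,b in ((0,1),(3,2),(1,2),(0,3)):
        v=P[b]-P[a]; print('  ',np.linalg.norm(v).round(4), np.arctan2(v[1],v[0]).round(3))
    return P.mean(0)
b=q('blank',((178,221),(336,218),(341,375),(184,378)),.043)
q('case',((155,178),(330,157),(352,405),(187,415)),.034)
print([unproj(C,np.array(p)/3.3+(242,85),.012).round(4) for p in ((265,45),(266,462))])
print(inc([*b,.05],.235))
```

```text
blank [ 0.441  -0.2973]
   0.0442 0.242
   0.0462 0.243
   0.0467 -1.293
   0.0467 -1.335
case [ 0.4401 -0.298 ]
   0.0501 0.342
   0.0507 0.288
   0.0757 -1.237
   0.0729 -1.245
[array([ 0.4273, -0.2297,  0.012 ]), array([ 0.4573, -0.36  ,  0.012 ])]
[3.0, -0.5, 158.3, 0.0, 0.0, -0.7]
```

Emit:
carry_out([
  [3,0,55,0,0,-0.7],
  [3,0,110,0,0,-0.7],
  [3,0,145,0,0,-0.7],
  [3,0,157,0,0,-0.7],
  [3,0,161,0,0,-0.7],
  [3,0,161,0,0,-0.7],
  [3,0,161,0,0,-0.7],
])

```text
clock: 11.52
tcp_pos: [0.4419, -0.2978, 0.0484]
tcp_rot: [0.62, 0.785, -0.0, 0.001]
contact_force: [0.4, 0.1, -1.3]
grip_width: 0.06
grip_force: 0.0
```

Emit:
carry_out([
  [0,0,0,0,0,0],
  [0,0,0,0,0,0],
  [0,0,0,0,0,0],
  [0,0,0,0,0,0],
  [0,0,0,0,0,0],
], grip=0.4, squeeze=20)

```text
clock: 12.15
tcp_pos: [0.4417, -0.2977, 0.0482]
tcp_rot: [0.62, 0.785, -0.0, 0.001]
contact_force: [-0.5, 1.3, 6.8]
grip_width: 0.0453
grip_force: 19.8
```

Emit:
carry_out([
  [0,0,-8,0,0,0],
  [0,0,-50,0,0,0],
  [0,0,-105,0,0,0],
  [0,0,-155,0,0,0],
  [5,50,-155,0,0,-2],
  [10,105,-155,0,0,-5.4],
  [16,155,-155,0,0,-5.4],
  [20,190,-155,0,0,-5.4],
  [20,198,-155,0,0,-5.4],
  [20,198,-155,0,0,-5.4],
  [20,198,-155,0,0,-5.4],
  [20,198,-155,0,0,-5.4],
])

```text
clock: 13.65
tcp_pos: [0.6287, -0.2325, 0.2026]
tcp_rot: [0.582, 0.813, -0.0, 0.0]
contact_force: [0.1, -0.4, -0.8]
grip_width: 0.0457
grip_force: 21.2
```

Run:
```python
from h import *
s=robot.observe(); print(s['tcp_pos'],s['grip_width'])
n='wrist'; C=cam(n); im=robot.camera(n); cv2.imwrite('pics/w4.png',im)
for q,z in {'block':0,'blank':.19,'carrier':0,'burr_case':.012}.items():
  for d in robot.mark_of(n,q)[:2]: print(q,d['xy'],d['conf'],unproj(C,d['xy'],z))
```

```text
[ 0.62867514 -0.23247992  0.20262787] 0.045716184573264554
block [328.5, 173.1] 0.65 [ 0.63734387 -0.23397492  0.        ]
blank [320.4, 258.3] 0.82 [ 0.62722706 -0.2301951   0.19      ]
carrier [136.2, 169.1] 0.78 [ 0.44294813 -0.29557001  0.        ]
burr_case [128.4, 175.4] 0.6 [ 0.44205117 -0.29969567  0.012     ]
```

View pics/w4.png

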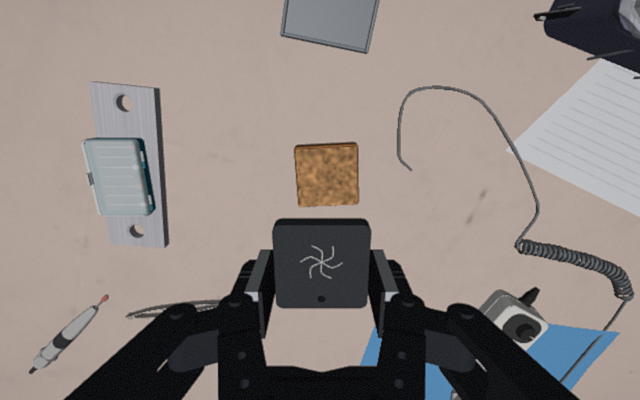

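Run:
```python
from h import *
C=cam('wrist')
def q(n,ps,z):
    P=np.array([unproj(C,p,z)[:2] for p in ps]); print(n,P.mean(0).round(4))
    for a,b in ((0,1),(3,2),(1,2),(0,3)):
        v=P[b]-P[a]; print('  ',np.linalg.norm(v).round(4), np.arctan2(v[1],v[0]).round(3))
    return P.mean(0)
k=q('block',((296,145),(357,142),(358,205),(299,207)),.021)
b=q('blank',((274,220),(370,220),(369,306),(276,306)),.197)
s=robot.observe(); print(R.from_quat(s['tcp_rot']).as_matrix()[:,1])
print(inc([*(s['tcp_pos'][:2]+k-b),.0352+.0008],.345))
```

```text
block [ 0.6355 -0.2313]
   0.059 0.378
   0.0609 0.365
   0.065 -1.189
   0.0643 -1.219
blank [ 0.6284 -0.2291]
   0.0435 0.329
   0.0466 0.329
   0.0468 -1.202
   0.0468 -1.268
[9.46531881e-01 3.22610288e-01 2.05246025e-05]
[-4.4, 6.0, 166.4, 0.0, 0.0, -0.9]
```

Emit:
carry_out([
  [-2.5,6,55,0,0,-2.2],
  [-2.5,6,110,0,0,-2.2],
  [-2.5,6,145,0,0,-2.2],
  [-2.5,6,160,0,0,-2.2],
  [-2.5,6,165,0,0,-2.2],
  [-2.5,6,167,0,0,-2.2],
  [-2.5,6,167,0,0,-2.2],
  [-2.5,6,167,0,0,-2.2],
])

```text
clock: 14.9
tcp_pos: [0.6362, -0.2325, 0.0362]
tcp_rot: [0.566, 0.824, 0.0, 0.001]
contact_force: [-0.4, -0.5, -0.9]
grip_width: 0.0453
grip_force: 21.2
```

Emit:
carry_out([
  [0,0,0,0,0,0],
  [0,0,0,0,0,0],
  [0,0,0,0,0,0],
  [0,0,0,0,0,0],
  [0,0,-15,0,0,0],
  [0,0,-60,0,0,0],
  [0,0,-110,0,0,0],
  [0,0,-160,0,0,0],
  [0,0,-167,0,0,0],
  [0,0,-167,0,0,0],
], grip=0.8)

```text
clock: 16.15
tcp_pos: [0.6357, -0.2323, 0.2028]
tcp_rot: [0.566, 0.824, 0.0, 0.0]
contact_force: [-1.2, -0.2, -1.0]
grip_width: 0.0681
grip_force: 0.0
```

Run:
```python
from h import *
n='wrist'; C=cam(n); im=robot.camera(n); cv2.imwrite('pics/w5.png',im)
u,v=np.round(proj(C,[.634,-.231,.025])).astype(int); print(u,v)
a=cv2.resize(im[v-60:v+60,u-60:u+60],None,fx=3.3,fy=3.3,interpolation=cv2.INTER_CUBIC)
u,v=np.round(proj(C,[.4401,-.298,.03])).astype(int); print(u,v)
b=cv2.resize(im[v-60:v+60,u-60:u+60],None,fx=3.3,fy=3.3,interpolation=cv2.INTER_CUBIC)
cv2.imwrite('pics/w5c.png',np.hstack([a,b]))
print(inc([.4405,-.298,.20],.32))
```

```text
320 174
107 168
[8.5, -205.5, 1.7, -0.1, -0.0, 2.7]
```

View pics/w5c.png

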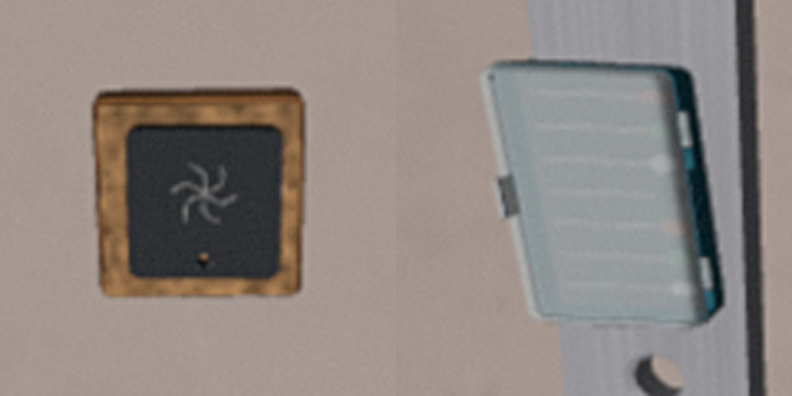

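Emit:
carry_out([
  [2,-60,0,0,0,1],
  [5,-120,0,0,0,2.7],
  [8,-180,0,0,0,2.7],
  [8,-205,0,0,0,2.7],
  [8,-205,0,0,0,2.7],
  [8,-205,50,0,0,2.7],
  [8,-205,105,0,0,2.7],
  [8,-205,145,0,0,2.7],
  [8,-205,160,0,0,2.7],
  [8,-205,165,0,0,2.7],
  [8,-205,165,0,0,2.7],
  [8,-205,165,0,0,2.7],
], grip=1)

```text
clock: 17.7
tcp_pos: [0.4423, -0.2989, 0.0385]
tcp_rot: [0.585, 0.811, -0.0, 0.001]
contact_force: [-1.0, -0.4, -0.4]
grip_width: 0.0852
grip_force: 0.0
```

Emit:
carry_out([
  [0,0,0,0,0,0],
  [0,0,0,0,0,0],
  [0,0,0,0,0,0],
  [0,0,0,0,0,0],
  [0,0,0,0,0,0],
  [0,0,0,0,0,0],
], grip=0.5, squeeze=30)

```text
clock: 18.45
tcp_pos: [0.4419, -0.2987, 0.038]
tcp_rot: [0.585, 0.811, 0.0, 0.0]
contact_force: [-1.6, 0.6, 7.9]
grip_width: 0.0503
grip_force: 30.2
```

Run:
```python
from h import *
print(robot.observe()['tcp_pos'])
print(inc([.584,-.066,.16],.145), inc([.584,-.066,.0301],.145))
```

```text
[ 0.44185712 -0.29865517  0.03798463]
[176.1, 208.1, -122.0, 0.0, 0.0, 10.0] [176.2, 208.1, 7.9, 0.0, 0.0, 10.0]
```

Emit:
carry_out([
  [0,0,-8,0,0,0],
  [0,0,-50,0,0,0],
  [0,0,-100,0,0,0],
  [0,0,-135,0,0,0],
  [40,45,-145,0,0,3],
  [78,90,-145,0,0,6],
  [115,135,-145,0,0,9],
  [150,178,-145,0,0,10],
  [172,203,-145,0,0,10],
  [176,208,-145,0,0,10],
  [176,208,-145,0,0,10],
  [176,208,-145,0,0,10],
])

```text
clock: 19.95
tcp_pos: [0.5832, -0.067, 0.1824]
tcp_rot: [0.654, 0.756, -0.0, -0.0]
contact_force: [-0.6, 1.1, -0.9]
grip_width: 0.0502
grip_force: 31.9
```

Run:
```python
from h import *
s=robot.observe(); print(s['tcp_pos'],s['grip_width'])
n='wrist'; C=cam(n); im=robot.camera(n); cv2.imwrite('pics/w6.png',im)
for q,z in {'tray':0,'burr_case':.157,'dish':0}.items():
  for d in robot.mark_of(n,q)[:2]: print(q,d['xy'],d['conf'],unproj(C,d['xy'],z))
```

```text
[ 0.58321541 -0.06698238  0.18236825] 0.05018083670545969
tray [322.7, 172.0] 0.95 [ 0.58437717 -0.06448266  0.        ]
tray [200.8, 150.9] 0.26 [ 0.46346801 -0.0606579   0.        ]
burr_case [323.9, 250.7] 0.69 [ 0.5845664  -0.06690864  0.157     ]
dish [199.6, 154.2] 0.96 [ 0.4623788  -0.06411278  0.        ]
```

View pics/w6.png

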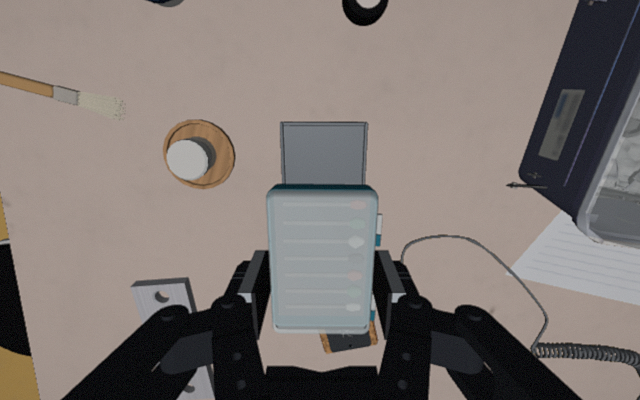

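Emit:
carry_out([
  [1,1,50,0,0,0],
  [1,1,100,0,0,0],
  [1,1,130,0,0,0],
  [1,1,145,0,0,0],
  [1,1,150,0,0,0],
  [1,1,152,0,0,0],
  [1,1,152,0,0,0],
  [1,1,152,0,0,0],
])

```text
clock: 21.15
tcp_pos: [0.5849, -0.0649, 0.031]
tcp_rot: [0.654, 0.757, 0.0, 0.0]
contact_force: [-0.2, 0.5, -1.3]
grip_width: 0.0502
grip_force: 31.9
```

Emit:
carry_out([
  [0,0,0,0,0,0],
  [0,0,0,0,0,0],
  [0,0,0,0,0,0],
  [0,0,0,0,0,0],
  [0,0,0,0,0,0],
  [0,0,-15,0,0,0],
  [0,0,-60,0,0,0],
  [0,0,-110,0,0,0],
  [0,0,-160,0,0,0],
  [0,0,-160,0,0,0],
  [0,0,-160,0,0,0],
], grip=1)

```text
clock: 22.52
tcp_pos: [0.5842, -0.0648, 0.1904]
tcp_rot: [0.654, 0.757, -0.0, 0.0]
contact_force: [-0.2, 0.0, -0.5]
grip_width: 0.0857
grip_force: 0.0
```

Run:
```python
from h import *
s=robot.observe(); print(s['tcp_pos'],s['grip_width'])
n='wrist'; C=cam(n); im=robot.camera(n); cv2.imwrite('pics/w7.png',im)
for q,z in {'tray':0,'burr_case':.004,'dish':0,'small_pot':.006}.items():
  for d in robot.mark_of(n,q)[:1]: print(q,d['xy'],d['conf'],unproj(C,d['xy'],z))
print(inc([.442,-.295,.2],.226))
```

```text
[ 0.5842285  -0.06478817  0.19041905] 0.08571902842088228
burr_case [322.4, 173.4] 0.79 [ 0.58551954 -0.06480095  0.004     ]
dish [203.8, 152.9] 0.72 [ 0.46477148 -0.06215982  0.        ]
small_pot [200.2, 153.1] 0.59 [ 0.46328174 -0.06136203  0.006     ]
[-207.2, -174.0, -10.5, -0.1, -0.0, -4.6]
```

Emit:
carry_out([
  [-45,-38,-10,0,0,-2],
  [-90,-76,-10,0,0,-4],
  [-135,-114,-10,0,0,-4.6],
  [-180,-150,-10,0,0,-4.6],
  [-203,-172,-10,0,0,-4.6],
  [-207,-174,-10,0,0,-4.6],
  [-207,-174,-10,0,0,-4.6],
  [-207,-174,-10,0,0,-4.6],
])

```text
clock: 23.78
tcp_pos: [0.443, -0.294, 0.2001]
tcp_rot: [0.622, 0.783, 0.0, -0.0]
contact_force: [-0.4, 0.6, -0.6]
grip_width: 0.0854
grip_force: 0.0
```

```bash
cat >> h.py <<'E'
def plate(im,C,seed,z):
    "carrier outline: flood from grey bluish colour around the seed"
    lab=cv2.cvtColor(im,cv2.COLOR_BGR2LAB).astype(int)
    m=(lab[...,2]<131).astype(np.uint8)&(lab[...,0]>90).astype(np.uint8)
    m=cv2.morphologyEx(m,cv2.MORPH_CLOSE,np.ones((3,3),np.uint8))
    cs,h=cv2.findContours(m,cv2.RETR_CCOMP,cv2.CHAIN_APPROX_NONE)
    return cs,h
E
python3 - <<'E'
from h import *
s=robot.observe(); print(s['tcp_pos'])
n='wrist'; C=cam(n); im=robot.camera(n); cv2.imwrite('pics/w8.png',im)
for d in robot.mark_of(n,'carrier')[:1]: print(d['xy'],d['conf'],unproj(C,d['xy'],0))
cs,h=plate(im,C,None,0)
for c,hh in zip(cs,h[0]):
    a=cv2.contourArea(c)
    if 100<a<30000:
        r=cv2.minAreaRect(c); print(a,np.round(r[0],1),np.round(r[1],1),round(r[2],1),hh[3],unproj(C,r[0],.012).round(4))
E
```

```text
[ 0.44295739 -0.29399946  0.20014302]
[319.6, 171.2] 0.9 [ 0.44162838 -0.29575499  0.        ]
141.5 [227.9 359. ] [14.8 13.5] 48.0 -1 [ 0.3828 -0.5576  0.012 ]
463.0 [257.9 328. ] [13.8 48.2] 42.3 -1 [ 0.4119 -0.5012  0.012 ]
6848.0 [590.5 343.5] [111.  97.] 90.0 -1 [ 0.8184 -0.4317  0.012 ]
314.5 [102.7 148.5] [104.9  19.1] 31.7 -1 [ 0.2261 -0.3186  0.012 ]
9480.5 [320. 167.] [162.  64.] 90.0 -1 [ 0.4404 -0.2883  0.012 ]
129.0 [320.5 233.5] [13. 13.] 0.0 69 [ 0.4576 -0.3605  0.012 ]
229.0 [320.5 104.5] [17. 17.] 45.0 69 [ 0.4272 -0.2289  0.012 ]
1597.5 [534.   12.5] [25. 96.] 90.0 -1 [ 0.591  -0.1118  0.012 ]
```

View pics/w8.png

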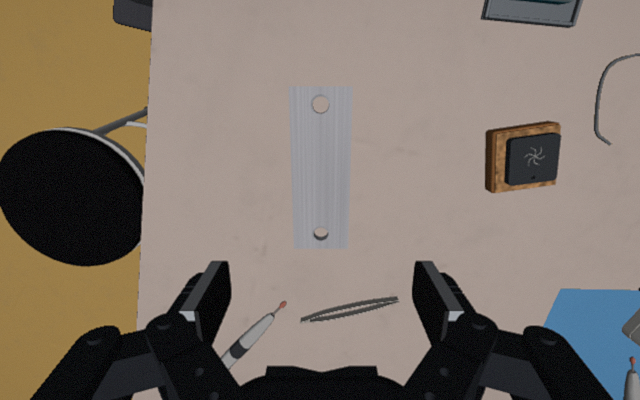

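Emit:
carry_out([
  [0,-1,55,0,0,0],
  [0,-1,110,0,0,0],
  [0,-1,150,0,0,0],
  [0,-1,175,0,0,0],
  [0,-1,184,0,0,0],
  [0,-1,189,0,0,0],
  [0,-1,189,0,0,0],
  [0,-1,189,0,0,0],
])

```text
clock: 24.88
tcp_pos: [0.4418, -0.2954, 0.0121]
tcp_rot: [0.623, 0.782, -0.0, 0.001]
contact_force: [-0.2, 0.1, -0.4]
grip_width: 0.0856
grip_force: 0.0
```

Emit:
carry_out([
  [0,0,0,0,0,0],
  [0,0,0,0,0,0],
  [0,0,0,0,0,0],
  [0,0,0,0,0,0],
  [0,0,0,0,0,0],
  [0,0,0,0,0,0],
], grip=0.5, squeeze=70)

```text
clock: 25.62
tcp_pos: [0.4416, -0.2953, 0.0122]
tcp_rot: [0.623, 0.782, -0.0, 0.0]
contact_force: [-2.0, 0.8, 11.8]
grip_width: 0.0576
grip_force: 74.3
```

Run:
```python
from h import *
s=robot.observe(); print(s['tcp_pos'],s['joints'])
C=cam('top')
for p in ((43,271),(167,312)): print(unproj(C,(150+p[0]/2.5,120+p[1]/2.5),.04))
print(inc([.43,.30,.2],-.319))
```

```text
[ 0.44164126 -0.29532943  0.01219571] [-6.77037712e-01  6.71248485e-01  1.83790487e+00 -4.55589185e-05
  6.31623662e-01 -9.02780141e-01]
[0.44260553 0.37957647 0.04      ]
[0.40042562 0.25122515 0.04      ]
[582.7, 122.0, -188.1, 0.0, 0.0, 31.2]
```

Emit:
carry_out([
  [0,0,-6,0,0,0],
  [0,0,-45,0,0,0],
  [0,0,-100,0,0,0],
  [0,0,-150,0,0,0],
  [30,12,-185,0,0,0],
  [80,32,-188,0,0,5],
  [130,52,-188,0,0,9],
  [180,72,-188,0,0,13],
  [230,92,-188,0,0,17],
  [280,112,-188,0,0,21],
  [330,132,-188,0,0,25],
  [380,151,-188,0,0,28],
  [430,170,-188,0,0,31.2],
  [480,190,-188,0,0,31.2],
  [520,205,-188,0,0,31.2],
  [537,211,-188,0,0,31.2],
  [541,212,-188,0,0,31.2],
  [541,212,-188,0,0,31.2],
  [541,212,-188,0,0,31.2],
  [541,212,-188,0,0,31.2],
])

```text
clock: 28.12
tcp_pos: [0.5271, 0.2789, 0.1994]
tcp_rot: [0.811, 0.586, 0.0, 0.0]
contact_force: [0.6, -0.7, -2.7]
grip_width: 0.0579
grip_force: 76.9
```

Run:
```python
from h import *
s=robot.observe(); print(s['tcp_pos'],s['grip_width'])
n='wrist'; C=cam(n); im=robot.camera(n); cv2.imwrite('pics/w9.png',im)
for q,z in {'fixture':0,'carrier':.188}.items():
  for d in robot.mark_of(n,q)[:2]: print(q,d['xy'],d['conf'],unproj(C,d['xy'],z))
```

```text
[0.52707373 0.27886589 0.19944783] 0.05793363757463865
fixture [215.5, 165.1] 0.56 [0.42424417 0.31850564 0.        ]
fixture [426.2, 300.3] 0.15 [5.97769419e-01 8.35937465e-02 5.55111512e-17]
```

View pics/w9.png

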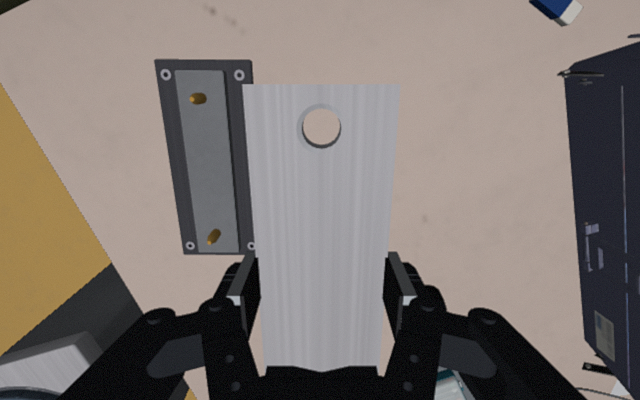

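Run:
```python
import cv2,numpy as np
i=cv2.imread('pics/w9.png'); a=cv2.resize(i[78:122,170:230],None,fx=6,fy=6,interpolation=cv2.INTER_CUBIC); b=cv2.resize(i[215:259,185:245],None,fx=6,fy=6,interpolation=cv2.INTER_CUBIC)
c=cv2.resize(i[80:168,275:375],None,fx=4,fy=3*2*44*2/528*4,interpolation=cv2.INTER_CUBIC)
c=cv2.resize(i[80:168,275:375],(400,352),interpolation=cv2.INTER_CUBIC)
ab=np.vstack([a,b]); c=cv2.copyMakeBorder(c,0,ab.shape[0]-352,0,0,0); cv2.imwrite('pics/w9c.png',np.hstack([ab,c]))
```

```text
(no output)
```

View pics/w9c.png

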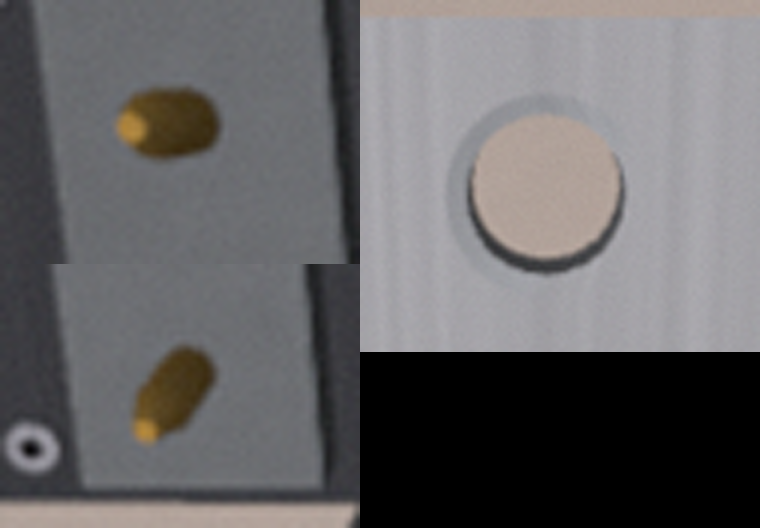

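Run:
```python
from h import *
C=cam('wrist'); s=robot.observe(); M=R.from_quat(s['tcp_rot']).as_matrix()
f=lambda p,z:unproj(C,p,z)
t1,t2=f((192,99.2),.043),f((209.3,242.8),.043); b1,b2=f((201.2,98.5),.02),f((216.3,234),.02)
h=f((321.75,128),.1992)
for a,b in ((t1,t2),(b1,b2)): 
    v=a-b; print(a.round(4),b.round(4),np.linalg.norm(v),'yaw',-np.arctan2(v[0],v[1]),'c',((a+b)/2).round(4))
print('hole in tool',M.T@(h-s['tcp_pos'])*1000)
# seat corners
P=np.array([f(p,.02)[:2] for p in ((175,70),(227,69),(239,252),(192,253))]); print(P.round(4),P.mean(0))
print('tool yaw',np.arctan2(M[1,1],M[0,1]))
```

```text
[0.446  0.3829 0.043 ] [0.4026 0.2541 0.043 ] 0.13586607535967127 yaw -0.32463277474645136 c [0.4243 0.3185 0.043 ]
[0.4456 0.3827 0.02  ] [0.4019 0.2528 0.02  ] 0.1370933115385263 yaw -0.32459078930986174 c [0.4237 0.3177 0.02  ]
hole in tool [68.12044503  0.361254    0.14922631]
[[0.4338 0.4122]
 [0.4782 0.3984]
 [0.4162 0.2255]
 [0.3675 0.2403]] [0.42395872 0.31909182]
tool yaw -0.3192269371661253
```

Emit:
carry_out([
  [2,-40,0,0,0,0.3],
  [4,-80,0,0,0,0.3],
  [5,-105,0,0,0,0.3],
  [5,-110.5,0,0,0,0.3],
  [5,-110.5,0,0,0,0.3],
  [5,-110.5,45,0,0,0.3],
  [5,-110.5,90,0,0,0.3],
  [5,-110.5,120,0,0,0.3],
  [5,-110.5,132,0,0,0.3],
  [5,-110.5,132,0,0,0.3],
  [5,-110.5,132,0,0,0.3],
  [5,-110.5,132,0,0,0.3],
])

```text
clock: 29.78
tcp_pos: [0.4241, 0.3193, 0.0684]
tcp_rot: [0.812, 0.584, 0.001, 0.0]
contact_force: [0.5, 0.1, -2.1]
grip_width: 0.0579
grip_force: 76.9
```

Run:
```python
from h import *
s=robot.observe(); print(s['tcp_pos'])
n='wrist'; C=cam(n); im=robot.camera(n); cv2.imwrite('pics/w10.png',im)
print(inc([.424,.3182,.065],-.3246))
cv2.imwrite('pics/w10c.png',cv2.resize(im[80:180,260:390],None,fx=5,fy=5,interpolation=cv2.INTER_CUBIC))
```

```text
[0.42413352 0.31932192 0.06836299]
[-1.0, 0.3, 3.2, 0.1, -0.1, 0.0]
```

View pics/w10c.png

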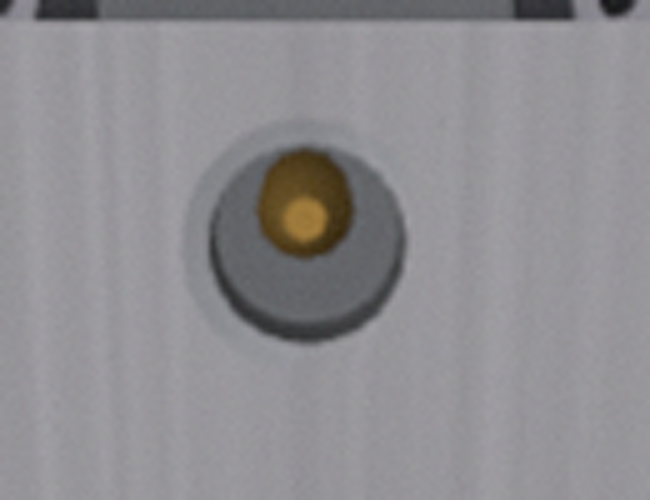

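Run:
```python
from h import *
C=cam('wrist'); M=R.from_quat(robot.observe()['tcp_rot']).as_matrix()
t=unproj(C,(321,123.6),.043); h=unproj(C,(321.4,128.8),.0682); print((M.T@(t-h)*1000).round(2))
```

```text
[-0.76 -0.15 25.2 ]
```

Emit:
carry_out([
  [-1,0,8,0,0,0],
  [-1,0,16,0,0,0],
  [-1,0,22,0,0,0],
  [-1,0,28,0,0,0],
  [-1,0,32,0,0,0],
  [-1,0,35,0,0,0],
  [-1,0,35,0,0,0],
  [-1,0,35,0,0,0],
])

```text
clock: 30.82
tcp_pos: [0.4233, 0.3181, 0.0323]
tcp_rot: [0.812, 0.584, 0.0, -0.0]
contact_force: [0.6, 0.1, -2.8]
grip_width: 0.0577
grip_force: 76.9
```

Seated height, no contact load. Release and retreat.

Emit:
carry_out([
  [0,0,0,0,0,0],
  [0,0,0,0,0,0],
  [0,0,0,0,0,0],
  [0,0,0,0,0,0],
  [0,0,0,0,0,0],
  [0,0,-10,0,0,0],
  [0,0,-50,0,0,0],
  [0,0,-100,0,0,0],
  [0,0,-150,0,0,0],
  [0,0,-200,0,0,0],
  [0,0,-240,0,0,0],
  [0,0,-240,0,0,0],
  [0,0,-240,0,0,0],
], grip=1)

```text
clock: 32.45
tcp_pos: [0.4228, 0.3178, 0.2718]
tcp_rot: [0.812, 0.584, -0.0, -0.0]
contact_force: [-0.0, 0.8, -0.7]
grip_width: 0.0853
grip_force: 0.0
```

Run:
```python
from h import *
a=robot.camera('wrist'); C=cam('top'); b=robot.camera('side')
cv2.imwrite('pics/end.png',np.hstack([cv2.resize(a[0:300],(400,188)),cv2.resize(b[100:400,150:550],(400,300))[:188]]))
cv2.imwrite('pics/end.png',np.vstack([a[40:300,100:500],b[140:340,160:560]]))
robot.camera('top')
for q,z in {'loupe':0,'big_pot':0,'small_pot':.006,'burr_case':.004,'blank':.021,'carrier':.02}.items():
  for n in ('top','side'):
    for d in robot.mark_of(n,q)[:1]: print(n,q,round(d['conf'],2),unproj(cam(n),d['xy'],z).round(4))
```

```text
top loupe 0.56 [0.5937 0.0892 0.    ]
side loupe 0.58 [0.6089 0.0914 0.    ]
top big_pot 0.5 [0.43   0.0803 0.    ]
side big_pot 0.65 [ 0.4685 -0.0619  0.    ]
top small_pot 0.64 [ 0.4585 -0.0549  0.006 ]
side small_pot 0.57 [ 0.4692 -0.0585  0.006 ]
top burr_case 0.84 [ 0.5828 -0.0661  0.004 ]
side burr_case 0.64 [ 0.5877 -0.0664  0.004 ]
top blank 0.71 [0.4362 0.0702 0.021 ]
side blank 0.93 [ 0.6324 -0.2262  0.021 ]
top carrier 0.96 [0.4231 0.3103 0.02  ]
side carrier 0.55 [0.422  0.3322 0.02  ]
```

View pics/end.png

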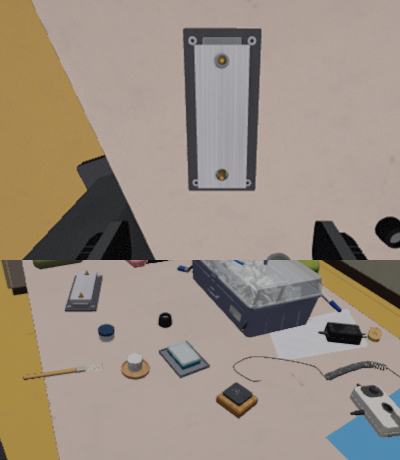

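The picture shows the plate down with both dowels through its holes at (222,61) and (222,175). Pot, case and blank are on their places, and the bystanders have not moved.

```bash
python3 -c "
from station import robot
print(robot.sign_off())"
```

```text
the job is handed in; nothing more can be done
None
```

I took the kit apart and handed the job in at about 33 s of the 131 s allowed: pot in the dish, case in the tray, blank on the cork block and plate down over both dowels, with the loupe and larger pot left where they stood; no pass/fail verdict was returned.

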